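Find the worn polishing spindle and put the spares away

ROBOT

A 6-joint arm with a two-finger parallel gripper is mounted at the origin on the work surface. World frame = base frame: x ahead of the robot, y to its left, z up, the work surface at z = 0. Lengths are in m, angles in rad, forces in N, time in s.
With the tool pointing down it reaches from about 0.25 to 0.725 m from the base axis. Payload 4 kg.
Tool frame: the origin (TCP) lies midway between the tips of the shut fingers; the grasp point (between the pads) lies bot.pinch_z behind it (bot.pinch_z is the distance from the TCP to the grasp point, in m); z points along the fingers, y is the line along which they close (so a half turn about z gives the same grasp; the last joint's range is limited). The gripper opens to 85 mm and grips with 20 to 120 N. Pads are 22 mm wide; open, the fingers measure 114 mm over their backs; the gripper's body (76 mm by 85 mm) begins 54 mm behind the grasp point. The pads swing forward as they close: fully open they stand 13 mm farther back than shut.
Start: joints at [1.282, 0.241, 0.005, 1.335, 0, 1.571], TCP at [0.142, 0.479, 0.231] pointing down, gripper open.
Joint ranges: [-2.72, 2.72], [-1.05, 1.87], [-1.09, 1.28], [-1.99, 2.15], [-1.42, 1.44], [-3.14, 3.14]. Speed limits (rad/s): [2.79, 2.79, 3.14, 3.14, 3.14, 3.14].

INTERFACE

Orientations are given as a unit quaternion [x, y, z, w].
In Python, from workcell import bot gives the robot as it stands.
- The arm moves only by the shell command python3 jog.py, which reads ROWS from standard input. ROWS is one flat JSON list of numbers that holds 1 to 10 rows one after another, with no inner brackets; each row has 7 numbers: a rotation vector rx, ry, rz in rad, then dx, dy, dz in units of 100 mm, then the finger opening in m; each row is the pose to reach, as a shift and turn from the pose commanded when the command began, along the tool's axes at that moment; what a row does not reach only later rows make up. A row lasts 1/8 s, in which the tool goes at most 0.0625 m and 0.188 rad, less where a joint would pass 70% of its speed; a pose out of reach is approached as far as the arm can. The fingers move at their own pace and stop on an object; the grip force is fixed at half the most. Time passes only in rows, so rows that do not move let the fingers close. It prints the time, the measured TCP pose, the force, the opening and the grip force at its end. Input that does not fit is refused with a message, and nothing moves.
- bot.get_obs(): the state, without advancing time (a new reading comes with each control period).
- bot.camera(name): name is "scene" or "top" or "wrist"; returns the picture (480x640x3 uint8, red, green, blue); there is no depth.
- bot.calibration(name): a dict with "mtx" (3x3 intrinsics, pixels), "R" (3x3) and "t" (3): a world point X has camera coordinates R X + t. Camera axes: x right, y down, z forward; pixel columns grow to the right and rows downward; lengths in m; the calibration is good to about 2 mm. A picture is of the moment at which its call begins: read the wrist's pose just before it. calibration takes no time and is no camera call; for the wrist camera it gives the pose at the moment of the call.
- bot.job_done(): hands the job in; it is judged then, once.
The state is a dict: "clock": time; "joint_pos": joint angles; "joint_vel": joint speeds; "tau": joint torques, N m; "eef_pos": TCP position; "tool_rot": TCP orientation; "ft_force": force on the tool from outside, world axes, zero at the start; "ft_torque": the same for the moment, N m; "grip_width": finger opening in m; "grasp_force": force on a finger pad.
Only numpy, scipy, OpenCV 4.12 (cv2) and the standard library are available. Lean on these libraries where they do the work, as an engineer would, in place of code of your own. Each camera call takes 0.05 s, during which the arm holds its last target. There are 200 camera calls.

TASK

One of the two cork polishing wheels has a worn bearing: find out which by rocking the top of the wheel sideways on its axle, over to the left until it stops and then over to the right until it stops, without forcing it. Then lay the new ball bearing flat on the front of the loose wheel's base plate, ready for the repair, pull the parts drawer open and pack all the other spares lying about into it, heaviest lowest: the castings upright on the floor of the drawer, the covers flat on top of the castings, the rubber gaskets flat on top of the covers with no cover higher than a gasket. Finish with the drawer fully shut, and leave the other things on the bench where they are.

Things in the scene. Friction and masses are not known exactly. Their poses are not given: they have to be found in the camera images.
- head_p: One of two look-alike polishing heads fixed at the robot's far right, in either place: grey-green base plate 305 x 112 x 12 mm with motor, belt guard and bearing housing (107 mm high), and a cork wheel 120 mm across, 24 mm thick, upright on a level axle 80 mm up. Origin on the bench under the axle; x away from the robot, y left, along the axle. Wheel's middle at y +28 mm, housing y -46 to -6 mm
- head_p_wheel: That head's cork wheel, 120 mm across and 24 mm thick. Origin: its centre, on the axle, 80 mm above the bench, so its top is 60 mm straight above; its y runs along the axle, and it turns with the wheel
- head_p_front (a point): Middle of the free front part of that head's base plate (top face, 12 mm above the bench), 110 mm in front of the axle; the plate reaches 40 mm in front of and 56 mm to either side of this point; 27 mm behind it a splash rib, 6 mm thick and 11 mm high, crosses the plate; the wheel's rim begins 50 mm behind it, higher up
- head_p_rock (a joint): Sideways lean of that head's wheel (rad; + = its top to the robot's left). It stays where left; about 1.5 N at the rim moves it, up to the end of the bearing's play: about 0.09 rad to either side (5 mm at the rim) in a worn bearing, under 0.01 in a sound one. One head is worn, one sound. The wheel also spins on its axle
- head_q: One of two look-alike polishing heads fixed at the robot's far right, in either place: grey-green base plate 305 x 112 x 12 mm with motor, belt guard and bearing housing (107 mm high), and a cork wheel 120 mm across, 24 mm thick, upright on a level axle 80 mm up. Origin on the bench under the axle; x away from the robot, y left, along the axle. Wheel's middle at y +28 mm, housing y -46 to -6 mm
- head_q_wheel: That head's cork wheel, 120 mm across and 24 mm thick. Origin: its centre, on the axle, 80 mm above the bench, so its top is 60 mm straight above; its y runs along the axle, and it turns with the wheel
- head_q_front (a point): Middle of the free front part of that head's base plate (top face, 12 mm above the bench), 110 mm in front of the axle; the plate reaches 40 mm in front of and 56 mm to either side of this point; 27 mm behind it a splash rib, 6 mm thick and 11 mm high, crosses the plate; the wheel's rim begins 50 mm behind it, higher up
- head_q_rock (a joint): Sideways lean of that head's wheel (rad; + = its top to the robot's left). It stays where left; about 1.5 N at the rim moves it, up to the end of the bearing's play: about 0.09 rad to either side (5 mm at the rim) in a worn bearing, under 0.01 in a sound one. One head is worn, one sound. The wheel also spins on its axle
- drawer (a joint): How far the drawer is drawn out towards the robot (m): 0 shut, 0.165 at its stop; 1.5 N of friction, stays where left. It is the one wide drawer, with a brown wooden front, of a low grey sheet-metal cabinet 220 deep x 240 wide x 130 mm high, fixed at the robot's left, facing the robot
- drawer_handle (a point): Middle of the drawer's steel bar handle: level bar 12 mm thick, 110 mm long across the front, 92 mm above the bench, its middle 40 mm in front of the front's face (a 34 mm gap behind the bar; end posts carry it). The front's top edge is 116 mm above the bench. Axes as point drawer_floor
- drawer_floor (a point): Front edge of the drawer's inner floor, midway across, 16 mm above the bench; x along the slide, away from the robot; y to the left. Floor 180 mm deep (x 0 to 180 mm) by 204 mm wide (y); sides 52 mm high, front 100 mm above the floor, cabinet top's underside 104 mm above it. With the drawer fully out the cabinet's front edge is at x = +163 mm
- casting_a: Spare bearing housing, a dark cast-iron casting of about 0.42 kg: square flange 60 x 60 x 12 mm with a round boss 44 mm in diameter on it, 36 mm high in all, flat on top. Origin: centre of its underside, z up. One or two of these are there
- casting_b: Spare bearing housing, a dark cast-iron casting of about 0.42 kg: square flange 60 x 60 x 12 mm with a round boss 44 mm in diameter on it, 36 mm high in all, flat on top. Origin: centre of its underside, z up. One or two of these are there
- cover_a: Spare end cover, a flat aluminium square 52 x 52 x 12 mm, 0.09 kg. Origin: its centre (mid-thickness). One or two are there
- cover_b: Spare end cover, a flat aluminium square 52 x 52 x 12 mm, 0.09 kg. Origin: its centre (mid-thickness). One or two are there
- gasket_a: Spare black rubber gasket ring, 48 mm outside, 28 mm inside, 8 mm thick, 15 g. Origin: its centre (mid-thickness). One or two are there
- gasket_b: Spare black rubber gasket ring, 48 mm outside, 28 mm inside, 8 mm thick, 15 g. Origin: its centre (mid-thickness). One or two are there
- bearing: New ball bearing, bright steel ring with a dark shield, 47 mm outside, 20 mm bore, 16 mm thick, 0.13 kg. Origin: centre of its underside
- nozzle: Bystander, leave alone: a brass torch nozzle 30 mm across, 32 mm high, lying about among the spares
- marver: Bystander, leave alone: a dark graphite block 55 x 38 x 14 mm among the spares
- pliers: Bystander, leave alone: pliers, 140 mm long, at the left
- screwdriver: Bystander, leave alone: a screwdriver, 170 mm long, in front of the drawer, towards the robot
- bead_jar: Bystander, leave alone: an amber jar 60 mm across, 85 mm high, at the left
- oil_can: Bystander, leave alone: a can 52 mm across, 100 mm high, at the right

How it is judged:
By the outcome, as a careful person would: the job done as asked, in the order asked, and still so for the second after the job is handed in, with the robot touching nothing.
Of casting_a, casting_b only 1 to 2 are there at a start; the rules pass over those that are not, and their reading is None.
Of cover_a, cover_b only 1 to 2 are there at a start; the rules pass over those that are not, and their reading is None.
Of gasket_a, gasket_b only 1 to 2 are there at a start; the rules pass over those that are not, and their reading is None.
At some moment in a run one of bearing may be knocked a few centimetres aside while the robot is not near it.
It also fails if it takes over 210 s, if anything falls off the work surface, if the arm or the gripper's body presses on something with over 40 N, if the wrist force passes 120 N, or if a joint passes its speed limit or range.

## Working session

There is one attempt and no reset: what is moved stays moved. The work goes in short steps, Python scripts to look and compute and a shell command to move; the robot and the scene stay as the last step left them, time stands still between calls to the robot, and variables do not carry over. Pictures are saved under pics/ and viewed, at most 14 in all, crops included, and the job is handed in when it is done.

```bash
ls; mkdir -p pics
python3 - <<'E'
from workcell import bot
import cv2,numpy as np
for n in("top","scene"):
    cv2.imwrite(f"pics/{n}0.png",bot.camera(n)[:,:,::-1]); c=bot.calibration(n); print(n,np.round(c["mtx"],1).tolist(),np.round(c["R"],3).tolist(),np.round(c["t"],3))
o=bot.get_obs(); print(o["eef_pos"],o["tool_rot"],o["clock"],bot.pinch_z,o["grip_width"])
E
```

```text
jog.py
pics
workcell.py
top [[566.5, 0.0, 315.9], [0.0, 566.5, 234.3], [0.0, 0.0, 1.0]] [[-0.008, -1.0, 0.015], [-0.985, 0.006, -0.17], [0.17, -0.016, -0.985]] [-0.042  0.517  1.458]
scene [[501.8, 0.0, 328.2], [0.0, 501.8, 235.7], [0.0, 0.0, 1.0]] [[0.814, 0.58, -0.007], [0.489, -0.692, -0.531], [-0.313, 0.429, -0.847]] [-0.413 -0.231  1.472]
[0.14223095 0.47874713 0.2304822 ] [ 1.43898384e-01  9.89592003e-01 -9.50269225e-04 -1.42325676e-04] 0.1 0.0187 0.08539249492702217
```
View pics/top0.png

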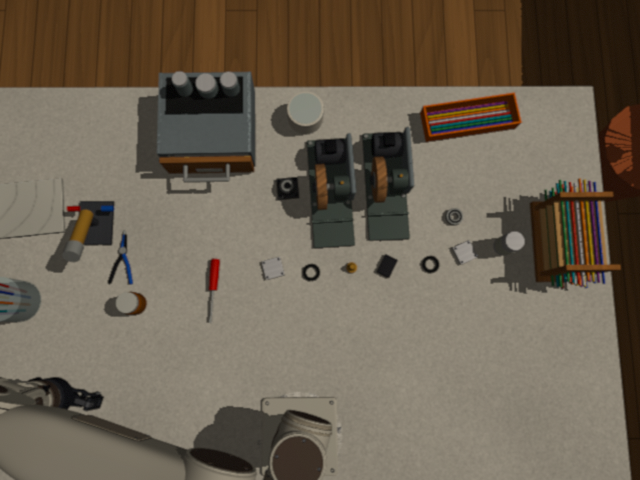

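View pics/scene0.png

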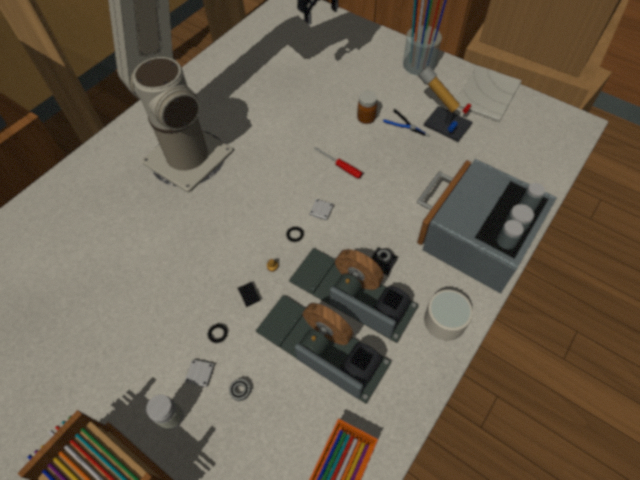

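Create h.py:
```python
from workcell import bot
import cv2,numpy as np
from scipy.spatial.transform import Rotation as Rt
def ray(cal,px,z):
    "world point at height z seen at pixel px"
    d=cal["R"].T@np.linalg.solve(cal["mtx"],[px[0],px[1],1]); c=-cal["R"].T@cal["t"]
    return c+d*(z-c[2])/d[2]
def proj(cal,X):
    p=cal["mtx"]@(cal["R"]@np.array(X,float)+cal["t"]); return p[:2]/p[2]
def snap(n,name,box=None,s=1):
    c=bot.calibration(n); im=bot.camera(n)[:,:,::-1]; cv2.imwrite(f"pics/{name}_raw.png",im)
    if box: im=im[box[1]:box[3],box[0]:box[2]]
    cv2.imwrite(f"pics/{name}.png",cv2.resize(im,None,fx=s,fy=s,interpolation=cv2.INTER_CUBIC)); return c
def to(p,yaw=0):
    "tool-axes shift & rotvec to reach TCP p, tool down, tool y = world y turned by yaw"
    o=bot.get_obs(); R=Rt.from_quat(o["tool_rot"]); T=Rt.from_euler('z',yaw)*Rt.from_matrix(np.diag([-1.,1,-1]))
    print(np.round(np.r_[(R.inv()*T).as_rotvec(),R.inv().apply(np.array(p)-o["eef_pos"])],4))
```

Run:
```python
from h import *
c=bot.calibration("top"); im=cv2.imread("pics/top0.png")
cv2.imwrite("pics/top1.png",cv2.resize(im[60:290,150:540],None,fx=2.05,fy=2.05,interpolation=cv2.INTER_CUBIC))
for n,p,z in [("casting",(288,187),.036),("coverL",(273,268),.012),("coverR",(464,252),.012),("gasL",(311,272),.008),("gasR",(430,264),.008),("bearing",(453,216),.016),("wheelL",(321,187),.08),("wheelR",(380,179),.08),("handle",(207,180),.092),("nozzle",(351,267),.032),("marver",(386,266),.014),
 ("plateL fl",(313,247),.012),("plateL fr",(354,247),.012),("plateR fl",(367,239),.012),("plateR fr",(409,239),.012),("screw",(213,280),.02)]:
    print(n,np.round(ray(c,p,z),3))
to([.42,.18,.3])
```

```text
casting [0.649 0.029 0.036]
coverL [0.432 0.07  0.012]
coverR [ 0.472 -0.447  0.012]
gasL [ 0.421 -0.032  0.008]
gasR [ 0.44  -0.354  0.008]
bearing [ 0.57  -0.421  0.016]
wheelL [ 0.637 -0.059  0.08 ]
wheelR [ 0.658 -0.215  0.08 ]
handle [0.654 0.237 0.092]
nozzle [ 0.431 -0.138  0.032]
marver [ 0.435 -0.234  0.014]
plateL fl [ 0.488 -0.038  0.012]
plateL fr [ 0.487 -0.149  0.012]
plateR fl [ 0.509 -0.185  0.012]
plateR fr [ 0.508 -0.299  0.012]
screw [0.4   0.228 0.02 ]
[-1.900e-03 -3.000e-04 -2.888e-01 -3.513e-01 -2.074e-01 -6.910e-02]
```

View pics/top1.png

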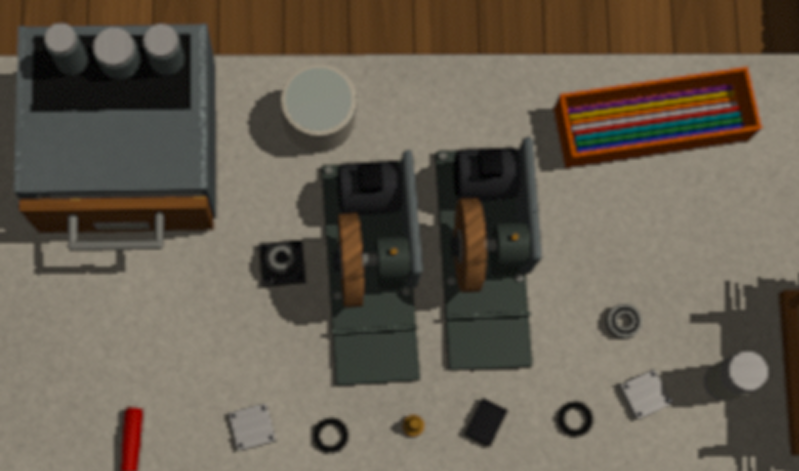

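Careful with the scale: shifts go in units of 100 mm. That gives: -0.04 m is -0.4, -0.5 m is -5.

```bash
echo '[0,0,-0.289,-5,-3.6,-0.4,0.05,0,0,-0.289,-5,-3.6,-0.4,0.05,0,0,-0.289,-5,-3.6,-0.4,0.05,0,0,-0.289,-5,-3.6,-0.4,0.05,0,0,-0.289,-5,-3.6,-0.4,0.05,0,0,-0.289,-5,-3.6,-0.4,0.05,0,0,-0.289,-5,-3.6,-0.4,0.05,0,0,-0.289,-5,-3.6,-0.4,0.05,0,0,-0.289,-5,-3.6,-0.4,0.05,0,0,-0.289,-5,-3.6,-0.4,0.05]' | python3 jog.py
python3 - <<'E'
from h import *
c=snap("wrist","w1"); o=bot.get_obs(); print(o["eef_pos"],o["tool_rot"]); print(-c["R"].T@c["t"],np.round(c["R"],2).tolist()); to([.6,-.06,.25])
c=bot.calibration("wrist")
for X in([.637,-.06,.14],[.53,-.09,.012]):print(proj(c,X))
E
```

```text
clock: 1.35
eef_pos: [0.52, -0.0102, 0.2711]
tool_rot: [0.0, 1.0, 0.0, -0.0]
ft_force: [-0.9, 0.9, 0.1]
grip_width: 0.0499
grasp_force: 0.0
[ 0.52406514 -0.01576224  0.27052777] [ 0.00308581  0.99999145 -0.00232726  0.00147231]
[ 0.45089663 -0.01045245  0.41435795] [[0.0, 1.0, 0.0], [0.96, -0.0, 0.28], [0.28, 0.0, -0.96]]
[-0.0047  0.0029 -0.0062 -0.0761 -0.0437  0.021 ]
[273.82250091 344.08118005]
[258.99415687 202.22967492]
```

View pics/w1.png

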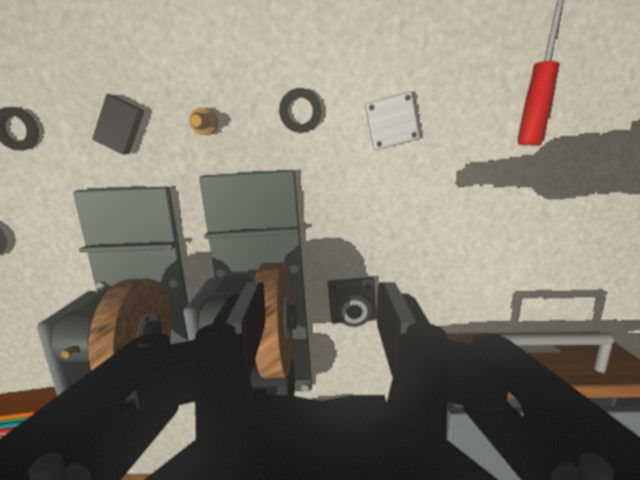

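Run:
```python
from h import *
c=bot.calibration("wrist")
c["t"]=-c["R"]@np.array([.45089663,-.01045245,.41435795])
P=lambda u,v,z:np.round(ray(c,(u,v),z)[:2],4)
# use R as of now (same orientation within mrad)
for n,a in {"Lfl":(299,170,.012),"Lfr":(201,177,.012),"Rfl":(170,187,.012),"Rfr":(76,193,.012),"Lribl":(303,227,.023),"Lribr":(206,236,.023),"wtopL":(257,320,.14),"wtopR":(293,320,.14),
 "cast":(354,300,.012),"boss":(355,310,.036),"cov":(393,121,.012),"gas":(302,110,.004),"noz":(204,121,.03),"marv":(121,124,.014),"gasR":(18,129,.008),"bar":(562,340,.092),"barR":(610,338,.092)}.items(): print(n,P(*a))
o=bot.get_obs();print(o["eef_pos"]);print(o["ft_force"])
```

```text
Lfl [ 0.4892 -0.0374]
Lfr [ 0.4965 -0.1513]
Rfl [ 0.5079 -0.1889]
Rfr [ 0.5143 -0.3007]
Lribl [ 0.5542 -0.0335]
Lribr [ 0.5647 -0.1488]
wtopL [ 0.6091 -0.0696]
wtopR [ 0.6093 -0.0374]
cast [0.6546 0.0294]
boss [0.6559 0.0285]
cov [0.4363 0.0681]
gas [ 0.4236 -0.0329]
noz [ 0.4356 -0.1357]
marv [ 0.4375 -0.2334]
gasR [ 0.4419 -0.3544]
bar [0.6621 0.2441]
barR [0.6599 0.2945]
[ 0.52406514 -0.01576224  0.27052777]
[ 5.9314141  -2.65245653  1.09913459]
```

In the tool's units: -0.122 m is -1.22, -0.048 m is -0.48.

```bash
echo '[0,0,-0.064,-0.6,-0.24,0.4,0.038,0,0,-0.064,-1.22,-0.48,0.8,0.038,0,0,-0.064,-1.22,-0.48,0.8,0.038,0,0,-0.064,-1.22,-0.48,0.8,0.038,0,0,-0.064,-1.22,-0.48,0.8,0.038,0,0,-0.064,-1.22,-0.48,0.8,0.038]' | python3 jog.py
python3 - <<'E'
from h import *
to([.641,-.057,.12],.064); print(bot.get_obs()["ft_force"])
c=snap("wrist","w2",(160,140,480,380),2)
print((proj(c,[.641,-.057,.14])-[160,140])*2)
E
```

```text
clock: 2.15
eef_pos: [0.6409, -0.0556, 0.193]
tool_rot: [-0.032, 0.999, -0.0, 0.001]
ft_force: [0.0, -0.2, -0.4]
grip_width: 0.0379
grasp_force: 0.0
[-0.0002  0.0019  0.0009  0.0001 -0.0014  0.073 ]
[ 0.02981849 -0.15600398 -0.37430271]
[317.65833165 231.21015659]
```

View pics/w2.png

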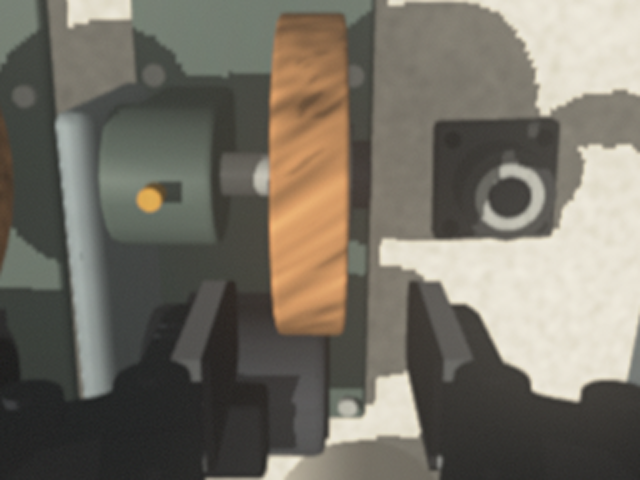

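In the tool's units: 0.07 m is 0.7, 0.04 m is 0.4.

```bash
echo '[0,0,0,0,-0.02,0.4,0.038,0,0,0,0,-0.02,0.7,0.038,0,0,0,0,-0.02,0.7,0.038,0,0,0,0,-0.02,0.7,0.038]' | python3 jog.py
for i in 1 2; do echo '[0,0,0,0,0.015,0,0.038,0,0,0,0,0.03,0,0.038,0,0,0,0,0.03,0,0.038]' | python3 jog.py; done
```

```text
clock: 2.7
eef_pos: [0.6421, -0.058, 0.1234]
tool_rot: [-0.032, 0.999, -0.0, 0.001]
ft_force: [0.3, -0.7, 0.9]
grip_width: 0.0383
grasp_force: 0.0
clock: 3.08
eef_pos: [0.6414, -0.055, 0.122]
tool_rot: [-0.032, 0.999, -0.0, 0.001]
ft_force: [-0.7, -0.3, -0.0]
grip_width: 0.0378
grasp_force: 0.0
clock: 3.45
eef_pos: [0.6409, -0.0523, 0.1213]
tool_rot: [-0.032, 0.999, -0.0, -0.0]
ft_force: [0.2, -0.4, 0.9]
grip_width: 0.0379
grasp_force: 0.4
```

```bash
for i in 1 2; do echo '[0,0,0,0,0.01,0,0.038,0,0,0,0,0.02,0,0.038,0,0,0,0,0.02,0,0.038]' | python3 jog.py | egrep 'eef|ft|grasp'; done
```

```text
eef_pos: [0.6409, -0.0517, 0.1214]
ft_force: [0.6, -5.2, 0.7]
grasp_force: 2.6
eef_pos: [0.6409, -0.0513, 0.1214]
ft_force: [-0.1, -8.4, -0.6]
grasp_force: 4.4
```

```bash
echo '[0,0,0,0,-0.05,0,0.038,0,0,0,0,-0.11,0,0.038,0,0,0,0,-0.11,0,0.038,0,0,0,0,-0.11,0,0.038]' | python3 jog.py| egrep 'eef|ft|grasp'; for i in 1 2 3 4; do echo '[0,0,0,0,-0.01,0,0.038,0,0,0,0,-0.02,0,0.038,0,0,0,0,-0.02,0,0.038]' | python3 jog.py | egrep 'eef|ft|grasp'; done
```

```text
eef_pos: [0.6413, -0.0588, 0.1212]
ft_force: [0.1, 0.1, -0.1]
grasp_force: 0.0
eef_pos: [0.6415, -0.0611, 0.1213]
ft_force: [-0.6, -0.2, 0.2]
grasp_force: 0.0
eef_pos: [0.6417, -0.0633, 0.1213]
ft_force: [0.1, 0.1, 1.0]
grasp_force: 0.0
eef_pos: [0.6417, -0.0652, 0.1213]
ft_force: [0.2, 0.7, -0.1]
grasp_force: 0.0
eef_pos: [0.6419, -0.0668, 0.1214]
ft_force: [-1.1, 1.5, 1.6]
grasp_force: 0.8
```

```bash
for i in 1 2 ; do echo '[0,0,0,0,-0.01,0,0.038,0,0,0,0,-0.015,0,0.038,0,0,0,0,-0.015,0,0.038]' | python3 jog.py | egrep 'eef|ft|grasp'; done
```

```text
eef_pos: [0.6419, -0.0672, 0.1215]
ft_force: [-0.8, 6.0, 1.7]
grasp_force: 2.7
eef_pos: [0.642, -0.0674, 0.1215]
ft_force: [-0.8, 8.2, 2.4]
grasp_force: 4.1
```

In the tool's units: -0.05 m is -0.5, -0.141 m is -1.41.

```bash
echo '[0,0,0,0,0.1,0,0.038,0,0,0,0,0.1,-0.5,0.042,0,0,0,0,0.1,-0.7,0.042,0,0,0.007,-0.04,-0.5,-0.7,0.042,0,0,0.007,-0.08,-1,-0.7,0.042,0,0,0.007,-0.08,-1.41,-0.7,0.042,0,0,0.007,-0.08,-1.41,-0.7,0.042,0,0,0.007,-0.08,-1.41,-0.7,0.042]' | python3 jog.py
python3 - <<'E'
from h import *
to([.6594,-.210,.12],.057); print(bot.get_obs()["ft_force"])
c=snap("wrist","w3",(160,140,480,380),2)
print((proj(c,[.6594,-.210,.14])-[160,140])*2)
E
```

```text
clock: 7.95
eef_pos: [0.6589, -0.2104, 0.1909]
tool_rot: [-0.028, 1.0, -0.0, -0.0]
ft_force: [0.7, 0.6, -0.3]
grip_width: 0.0421
grasp_force: 0.0
[-0.0002 -0.0008 -0.0004 -0.0006  0.0004  0.0709]
[ 0.74950697  0.61593408 -0.28794573]
[323.65695134 235.69685099]
```

View pics/w3.png

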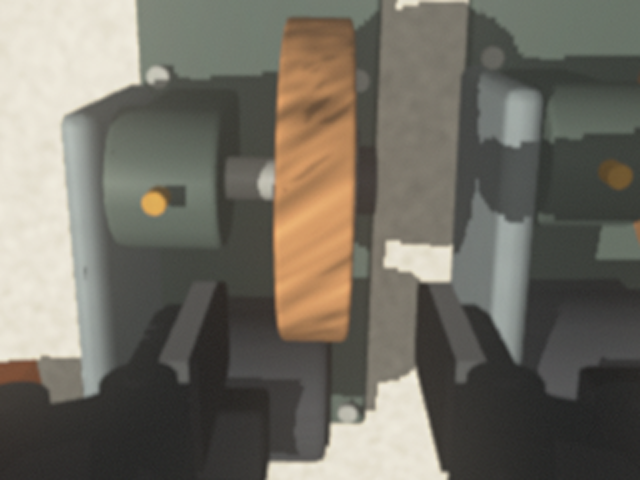

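In the tool's units: 0.07 m is 0.7, 0.04 m is 0.4.

```bash
echo '[0,0,0,0,-0.03,0.4,0.042,0,0,0,0,-0.03,0.7,0.042,0,0,0,0,-0.03,0.7,0.042,0,0,0,0,-0.03,0.7,0.042]' | python3 jog.py| egrep 'eef|ft|grasp'
echo '[0,0,0,0,0.03,0,0.042,0,0,0,0,0.06,0,0.042,0,0,0,0,0.07,0,0.042,0,0,0,0,0.07,0,0.042]' | python3 jog.py| egrep 'eef|ft|grasp'
for i in 1 2; do echo '[0,0,0,0,0.01,0,0.042,0,0,0,0,0.02,0,0.042,0,0,0,0,0.02,0,0.042]' | python3 jog.py| egrep 'eef|ft|grasp'; done
```

```text
eef_pos: [0.6601, -0.2125, 0.1229]
ft_force: [0.6, 0.3, 0.3]
grasp_force: 0.0
eef_pos: [0.659, -0.2063, 0.1216]
ft_force: [-0.1, -0.2, 0.7]
grasp_force: 0.0
eef_pos: [0.6587, -0.2043, 0.1212]
ft_force: [-0.9, -0.0, -0.0]
grasp_force: 0.0
eef_pos: [0.6587, -0.2027, 0.1215]
ft_force: [-0.5, -2.4, 0.4]
grasp_force: 0.9
```

```bash
for i in 1 2; do echo '[0,0,0,0,0.01,0,0.042,0,0,0,0,0.015,0,0.042,0,0,0,0,0.015,0,0.042]' | python3 jog.py| egrep 'eef|ft|grasp'; done
```

```text
eef_pos: [0.6588, -0.201, 0.1217]
ft_force: [-0.7, -2.1, 1.9]
grasp_force: 1.2
eef_pos: [0.6586, -0.1993, 0.1214]
ft_force: [0.1, -2.3, 1.4]
grasp_force: 1.2
```

Moving at about 2 N: this one is loose. Continue to the stop.

```bash
for i in 1 2; do echo '[0,0,0,0,0.01,0,0.042,0,0,0,0,0.015,0,0.042,0,0,0,0,0.015,0,0.042]' | python3 jog.py| egrep 'eef|ft|grasp'; done
```

```text
eef_pos: [0.6586, -0.199, 0.1215]
ft_force: [0.4, -6.0, 1.7]
grasp_force: 2.7
eef_pos: [0.6585, -0.1988, 0.1215]
ft_force: [1.1, -8.7, 0.4]
grasp_force: 4.0
```

```bash
echo '[0,0,0,0,-0.08,0,0.042,0,0,0,0,-0.16,0,0.042,0,0,0,0,-0.21,0,0.042,0,0,0,0,-0.21,0,0.042,0,0,0,0,-0.21,0,0.042]' | python3 jog.py| egrep 'eef|ft|grasp'
echo '[0,0,0,0,-0.01,0,0.042,0,0,0,0,-0.02,0,0.042,0,0,0,0,-0.03,0,0.042,0,0,0,0,-0.03,0,0.042]' | python3 jog.py| egrep 'eef|ft|grasp'
echo '[0,0,0,0,-0.01,0,0.042,0,0,0,0,-0.02,0,0.042,0,0,0,0,-0.03,0,0.042,0,0,0,0,-0.03,0,0.042]' | python3 jog.py| egrep 'eef|ft|grasp'
```

```text
eef_pos: [0.6595, -0.2171, 0.1212]
ft_force: [0.8, -0.5, 0.3]
grasp_force: 0.0
eef_pos: [0.6598, -0.2203, 0.1214]
ft_force: [0.1, 1.6, 0.3]
grasp_force: 0.6
eef_pos: [0.6599, -0.2234, 0.1214]
ft_force: [-0.1, 2.2, 1.8]
grasp_force: 0.7
```

```bash
for i in 1 2 3; do echo '[0,0,0,0,-0.01,0,0.042,0,0,0,0,-0.015,0,0.042,0,0,0,0,-0.015,0,0.042]' | python3 jog.py| egrep 'eef|ft|grasp'; done
```

```text
eef_pos: [0.66, -0.2249, 0.1214]
ft_force: [0.4, 0.8, 2.4]
grasp_force: 0.8
eef_pos: [0.66, -0.2256, 0.1213]
ft_force: [-0.1, 4.1, 1.9]
grasp_force: 2.4
eef_pos: [0.6601, -0.2259, 0.1213]
ft_force: [-1.1, 7.5, 3.1]
grasp_force: 3.8
```

In the tool's units: -0.08 m is -0.8, 0.06 m is 0.6.

```bash
echo '[0,0,0,0,0.11,0,0.042,0,0,0,0,0.11,-0.5,0.042,0,0,0,0,0.11,-0.8,0.06,0,0,0.057,0.3,-0.5,-0.8,0.06,0,0,0.057,0.6,-1,-0.8,0.06,0,0,0.057,1,-1.5,-0.8,0.06,0,0,0.057,1,-1.88,-0.8,0.06,0,0,0.057,1,-1.88,-0.8,0.06,0,0,0.057,1,-1.88,-0.8,0.06]' | python3 jog.py| egrep 'clock|eef|ft|grasp'
cat >> h.py <<'E'
def blobs(c,im,mask,z,amin=100):
    n,l,s,cen=cv2.connectedComponentsWithStats(mask.astype(np.uint8))
    for i in range(1,n):
        if s[i,4]>amin: print(np.round(cen[i]),s[i,:5].tolist(),np.round(ray(c,cen[i],z)[:2],4))
E
python3 - <<'E'
from h import *
c=snap("wrist","w4"); print(bot.get_obs()["eef_pos"]); to([.57,-.421,.1])
np.save("c4.npy",np.c_[c["R"],c["t"]])
E
```

```text
clock: 15.12
eef_pos: [0.5708, -0.4213, 0.2008]
ft_force: [0.3, 0.8, 0.4]
grasp_force: 0.0
[ 0.57118254 -0.42056907  0.20108638]
[-0.0002 -0.0006  0.0009  0.0011 -0.0004  0.1011]
```

View pics/w4.png

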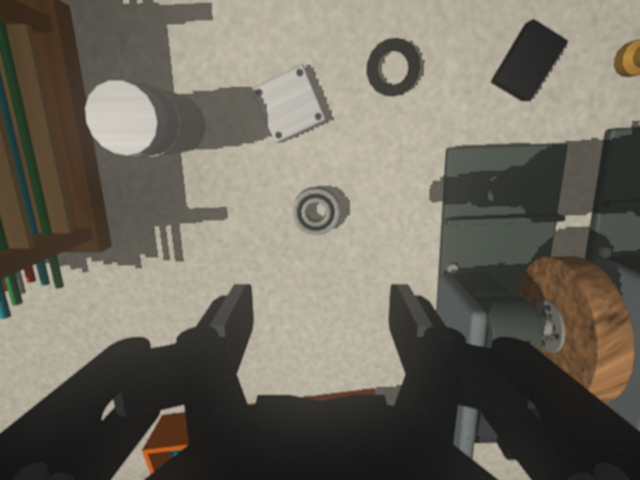

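Run:
```python
from h import *
c=bot.calibration("wrist"); print(proj(c,[.57,-.421,.016]))
for n,u,v,z in[("bear",317,210,.016),("cover",291,103,.012),("g",396,67,.008),("Rfr",446,147,.012),("Rfl",556,144,.012),("ribr",445,217,.023),("c1",256,92,.012),("c2",301,66,.012)]: print(n,np.round(ray(c,(u,v),z),4))
```

```text
[320.44224423 209.32527997]
bear [ 0.5707 -0.4243  0.016 ]
cover [ 0.473  -0.4476  0.012 ]
g [ 0.4426 -0.3538  0.008 ]
Rfr [ 0.5115 -0.3036  0.012 ]
Rfl [ 0.5087 -0.2013  0.012 ]
ribr [ 0.576  -0.3019  0.023 ]
c1 [ 0.4638 -0.4788  0.012 ]
c2 [ 0.4426 -0.4381  0.012 ]
```

In the tool's units: 0.2 m is 2, 0.19 m is 1.9.

```bash
echo '[0,0,0,0,-0.03,0.6,0.065,0,0,0,0,-0.035,1.2,0.065,0,0,0,0,-0.035,1.7,0.065,0,0,0,0,-0.035,1.9,0.065,0,0,0,0,-0.035,2,0.065,0,0,0,0,-0.035,2,0.065,0,0,0,0,-0.035,2,0.065]' | python3 jog.py
echo '[0,0,0,0,0,0,0.03,0,0,0,0,0,0,0.03,0,0,0,0,0,0,0.03,0,0,0,0,0,0,0.03]' | python3 jog.py
```

```text
clock: 16.05
eef_pos: [0.5724, -0.4252, 0.0033]
tool_rot: [-0.0, 1.0, -0.001, 0.001]
ft_force: [-0.5, -1.4, -0.1]
grip_width: 0.0652
grasp_force: 0.0
clock: 16.55
eef_pos: [0.5722, -0.4256, 0.0037]
tool_rot: [-0.0, 1.0, -0.001, 0.002]
ft_force: [0.2, 0.7, 5.7]
grip_width: 0.0447
grasp_force: 61.7
```

In the tool's units: 0.08 m is 0.8, 0.18 m is 1.8.

```bash
echo '[0,0,0,0.1,0,-0.5,0.03,0,0,0,0.27,0.3,-1,0.03,0,0,0,0.27,0.8,-1,0.03,0,0,0,0.27,1.3,-1,0.03,0,0,0,0.27,1.8,-1,0.03,0,0,0,0.27,1.8,-1,0.03,0,0,0,0.27,1.8,-1,0.03]' | python3 jog.py
python3 - <<'E'
from h import *
c=snap("wrist","w5"); to([.545,-.246,.017]); print(proj(c,[.545,-.246,.10]),proj(c,[.511,-.2475,.012]))
E
```

```text
clock: 17.42
eef_pos: [0.5442, -0.245, 0.1015]
tool_rot: [-0.0, 1.0, -0.0, 0.0]
ft_force: [-0.5, -0.2, -1.4]
grip_width: 0.0445
grasp_force: 61.7
[-0.0007  0.0005 -0.0005 -0.0008 -0.0003  0.0845]
[319.06383268 294.50706921] [317.42027158 191.44714182]
```

View pics/w5.png

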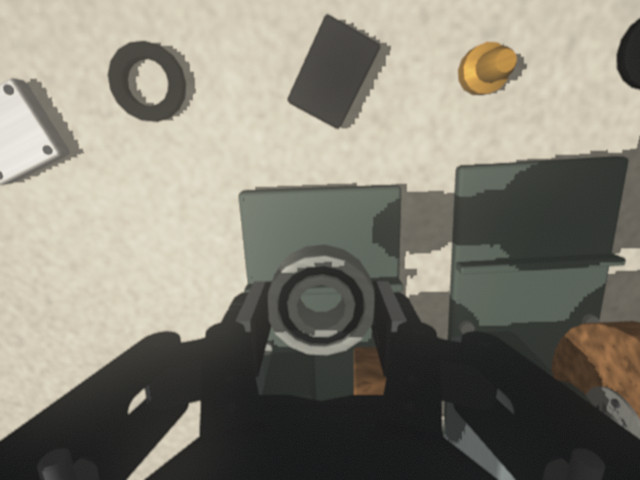

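In the tool's units: 0.085 m is 0.85, 0.082 m is 0.82.

```bash
echo '[0,0,0,0,0,0.5,0.03,0,0,0,0,0,0.75,0.03,0,0,0,0,0,0.82,0.03,0,0,0,0,0,0.85,0.03,0,0,0,0,0,0.85,0.03]' | python3 jog.py | egrep 'eef|ft'
echo '[0,0,0,0,0,0.01,0.06,0,0,0,0,0,0.01,0.06,0,0,0,0,0,0.01,0.06,0,0,0,0,0,-0.5,0.06,0,0,0,0,0,-1,0.06,0,0,0,0.5,0,-1.6,0.06,0,0,0,0.5,0,-1.6,0.06,0,0,0,0.5,0,-1.6,0.06]' | python3 jog.py
python3 - <<'E'
from h import *
c=snap("wrist","w6",(120,60,520,360),2); to([.49,-.243,.17]); print((proj(c,[.545,-.246,.028])-[120,60])*2)
E
```

```text
eef_pos: [0.5449, -0.2456, 0.0173]
ft_force: [0.5, 0.6, -1.0]
clock: 19.1
eef_pos: [0.4942, -0.245, 0.1773]
tool_rot: [0.0, 1.0, -0.0, 0.001]
ft_force: [-0.4, -0.4, -0.9]
grip_width: 0.0599
grasp_force: 0.0
[0.0002 0.0002 0.0001 0.004  0.0017 0.0058]
[399.97779853 425.46132014]
```

View pics/w6.png

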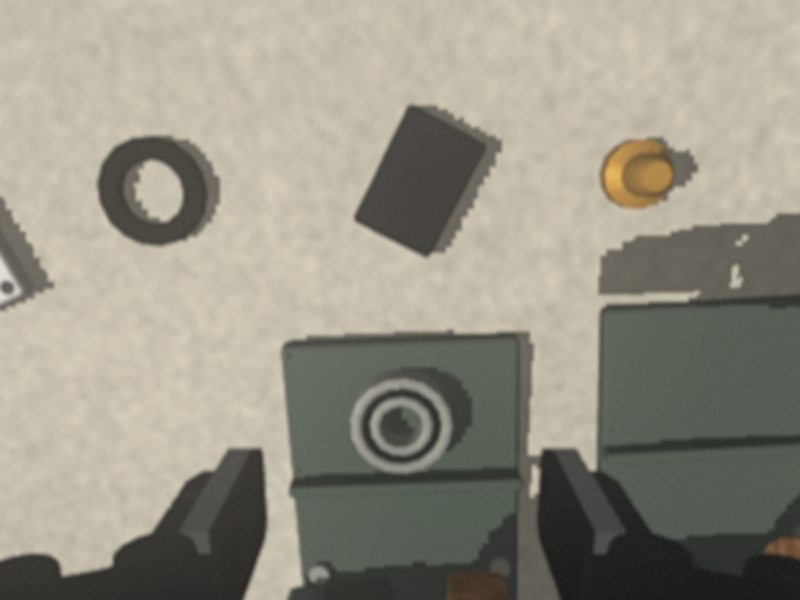

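```bash
echo '[0,0,0,-1,4.85,-0.4,0.0,0,0,0,-1,4.85,-0.4,0.0,0,0,0,-1,4.85,-0.4,0.0,0,0,0,-1,4.85,-0.4,0.0,0,0,0,-1,4.85,-0.4,0.0,0,0,0,-1,4.85,-0.4,0.0,0,0,0,-1,4.85,-0.4,0.0,0,0,0,-1,4.85,-0.4,0.0,0,0,0,-1,4.85,-0.4,0.0,0,0,0,-1,4.85,-0.4,0.0]' | python3 jog.py
python3 - <<'E'
from h import *
c=snap("wrist","w7"); to([.6,.24,.2]); print(proj(c,[.66,.239,.098]))
E
```

```text
clock: 20.4
eef_pos: [0.5932, 0.2406, 0.2134]
tool_rot: [-0.001, 1.0, -0.001, -0.002]
ft_force: [-0.6, 0.1, -0.0]
grip_width: -0.0001
grasp_force: 0.0
[-0.0016 -0.0033  0.     -0.0067  0.0004  0.0141]
[319.24652863 307.27227191]
```

View pics/w7.png

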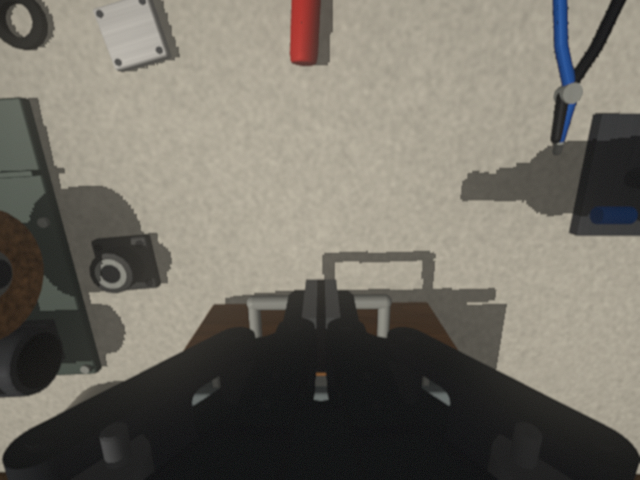

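Run:
```python
from h import *
c=bot.calibration("wrist")
for p,z in[((248,302),.095),((390,301),.095),((215,304),.116),((428,303),.116),((126,262),.012),((114,272),.036)]: print(np.round(ray(c,p,z),4))
```

```text
[0.6573 0.1782 0.095 ]
[0.6564 0.2973 0.095 ]
[0.6484 0.1575 0.116 ]
[0.6475 0.3221 0.116 ]
[0.6523 0.0313 0.012 ]
[0.6541 0.0321 0.036 ]
```

```bash
python3 -c "
from h import *
print(np.round(bot.get_obs()['joint_pos'],3)); to([.657,.238,.17])"
echo '[0,0,0.18,-0.6,-0.02,0,0.03,0,0,0.36,-0.6,-0.02,0,0.03,0,0,0.54,-0.6,-0.02,0,0.03,0,0,0.72,-0.6,-0.02,0,0.03,0,0,0.9,-0.6,-0.02,0,0.03,0,0,1.08,-0.6,-0.02,0,0.03,0,0,1.26,-0.6,-0.02,0,0.03,0,0,1.44,-0.6,-0.02,0,0.03,0,0,1.571,-0.6,-0.02,0,0.03,0,0,1.571,-0.6,-0.02,0,0.03]' | python3 jog.py
python3 -c "
from h import *
print(np.round(bot.get_obs()['joint_pos'],3)); to([.657,.238,.078],-1.571)"
```

```text
[ 0.384  0.537  0.401  1.438 -0.     0.384]
[-0.0016 -0.0033  0.     -0.0638 -0.0016  0.0439]
clock: 21.7
eef_pos: [0.654, 0.2363, 0.2161]
tool_rot: [0.707, 0.707, -0.0, -0.0]
ft_force: [0.1, 0.3, -0.0]
grip_width: 0.0305
grasp_force: 0.0
[ 0.347  0.665  0.624  1.531 -0.     1.919]
[-0.0007  0.0004 -0.0008  0.0017  0.0031  0.1381]
```

```bash
echo '[0,0,0,0.02,0.03,0.5,0.032,0,0,0,0.02,0.03,0.9,0.032,0,0,0,0.02,0.03,1.05,0.032,0,0,0,0.02,0.03,1.15,0.032,0,0,0,0.02,0.03,1.15,0.032]' | python3 jog.py | egrep 'eef|ft'
echo '[0,0,0,0,0,0.1,0.032,0,0,0,0,0,0.2,0.032,0,0,0,0,0,0.22,0.032,0,0,0,0,0,0.22,0.032]' | python3 jog.py | egrep 'eef|ft'
echo '[0,0,0,0,0,0,0.0,0,0,0,0,0,0,0.0,0,0,0,0,0,0,0.0,0,0,0,0,0,0,0.0]' | python3 jog.py
```

```text
eef_pos: [0.6573, 0.2402, 0.102]
ft_force: [-0.5, 0.5, 0.7]
eef_pos: [0.6567, 0.2403, 0.079]
ft_force: [0.7, -0.5, 0.0]
clock: 23.32
eef_pos: [0.657, 0.2404, 0.0798]
tool_rot: [0.707, 0.707, 0.0, 0.0]
ft_force: [-1.1, 0.0, 2.7]
grip_width: 0.0096
grasp_force: 58.6
```

```bash
echo '[0,0,0,0,-0.2,0,0.0,0,0,0,0,-0.45,0,0.0,0,0,0,0,-0.7,0,0.0,0,0,0,0,-0.95,0,0.0,0,0,0,0,-1.2,0,0.0,0,0,0,0,-1.4,0,0.0,0,0,0,0,-1.55,0,0.0,0,0,0,0,-1.62,0,0.0,0,0,0,0,-1.66,0,0.0,0,0,0,0,-1.66,0,0.0]' | python3 jog.py
```

```text
clock: 24.58
eef_pos: [0.4951, 0.2383, 0.0798]
tool_rot: [0.708, 0.706, 0.002, 0.005]
ft_force: [9.8, -5.4, -3.8]
grip_width: 0.0093
grasp_force: 60.2
```

In the tool's units: -0.17 m is -1.7, -0.11 m is -1.1.

```bash
echo '[0,0,0,0,0.03,0,0.032,0,0,0,0,0.03,0,0.032,0,0,0,0,0.03,-0.5,0.032,0,0,-0.18,-0.2,0.1,-1.1,0.05,0,0,-0.36,-0.5,0.3,-1.7,0.07,0,0,-0.54,-1.1,0.6,-1.7,0.07,0,0,-0.72,-1.1,0.6,-1.7,0.07,0,0,-0.9,-1.1,0.6,-1.7,0.07,0,0,-1.08,-1.1,0.6,-1.7,0.07,0,0,-1.26,-1.1,0.6,-1.7,0.07]' | python3 jog.py | egrep 'eef|ft'
echo '[0,0,-0.18,0,0,0,0.07,0,0,-0.311,0,0,0,0.07,0,0,-0.311,0,0,0,0.07,0,0,-0.311,0,0,0,0.07]' | python3 jog.py
python3 - <<'E'
from h import *
c=snap("wrist","w8"); to([.65,.031,.15])
for X in([.62,.238,.016],[.545,.238,.016],[.709,.238,.13],[.654,.031,.036]): print(proj(c,X))
E
```

```text
eef_pos: [0.5505, 0.1305, 0.2492]
ft_force: [-0.2, 0.0, 0.4]
clock: 26.32
eef_pos: [0.5507, 0.1305, 0.2493]
tool_rot: [0.001, 1.0, 0.0, -0.0]
ft_force: [0.4, -0.5, 0.6]
grip_width: 0.0701
grasp_force: 0.0
[ 0.     -0.0002 -0.0011 -0.0994 -0.0993  0.0992]
[413.40092652 260.27138624]
[418.37369165 196.18836308]
[438.56803555 394.72866134]
[233.17964302 294.9313012 ]
```

View pics/w8.png

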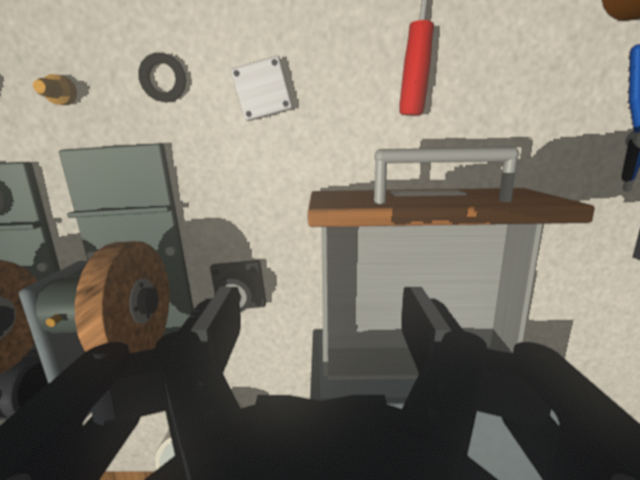

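Run:
```python
from h import *
c=bot.calibration("wrist")
for n,p,z in[("cast",(240,284),.012),("sideL",(330,300),.068),("sideR",(525,300),.068),("fl",(308,222),.116),("fr",(592,219),.116),("cab",(322,378),.13),("cab",(322,400),.13),("cov",(263,88),.012),("g",(162,77),.008)]: print(n,np.round(ray(c,p,z),4))
for X in([.654,.031,.036],[.71,.24,.13]): print(proj(c,X))
```

```text
cast [0.6514 0.0335 0.012 ]
sideL [0.6446 0.1398 0.068 ]
sideR [0.6449 0.342  0.068 ]
fl [0.5495 0.1198 0.116 ]
fr [0.5474 0.354  0.116 ]
cab [0.6907 0.1313 0.13  ]
cab [0.7147 0.1312 0.13  ]
cov [0.434  0.0715 0.012 ]
g [ 0.4229 -0.0321  0.008 ]
[233.19404529 294.84272834]
[440.64070272 395.59080108]
```

Careful with the scale: shifts go in units of 100 mm. That gives: -0.101 m is -1.01, -0.0985 m is -0.985.

```bash
echo '[0,0,0,-0.5,-0.4,0,0.06,0,0,0,-1.01,-0.8,0.2,0.06,0,0,0,-1.01,-0.985,0.7,0.06,0,0,0,-1.01,-0.985,1.3,0.06,0,0,0,-1.01,-0.985,1.9,0.06,0,0,0,-1.01,-0.985,2.2,0.06,0,0,0,-1.01,-0.985,2.33,0.06,0,0,0,-1.01,-0.985,2.33,0.06,0,0,0,-1.01,-0.985,2.33,0.06]' | python3 jog.py | egrep 'eef|ft'
echo '[0,0,0,0,0,0,0.03,0,0,0,0,0,0,0.03,0,0,0,0,0,0,0.03,0,0,0,0,0,0,0.03]' | python3 jog.py
```

```text
eef_pos: [0.6536, 0.032, 0.0185]
ft_force: [-0.8, 0.0, -0.0]
clock: 28.0
eef_pos: [0.6537, 0.0317, 0.019]
tool_rot: [0.0, 1.0, -0.0, 0.002]
ft_force: [-0.2, -0.5, 6.4]
grip_width: 0.0416
grasp_force: 61.3
```

```bash
echo '[0,0,0,0,0,-0.5,0.03,0,0,0,0,0,-1,0.03,0,0,0,0.1,0.4,-1.5,0.03,0,0,0,0.2,0.9,-1.5,0.03,0,0,0,0.33,1.4,-1.5,0.03,0,0,0,0.33,1.9,-1.5,0.03,0,0,0,0.33,2.08,-1.5,0.03,0,0,0,0.33,2.08,-1.5,0.03,0,0,0,0.33,2.08,-1.5,0.03]' | python3 jog.py 
echo '[0,0,0,0,0,0.5,0.03,0,0,0,0,0,0.9,0.03,0,0,0,0,0,1.15,0.03,0,0,0,0,0,1.25,0.03,0,0,0,0,0,1.25,0.03,0,0,0,0,0,1.25,0.03]' | python3 jog.py | egrep 'eef|ft'
```

```text
clock: 29.12
eef_pos: [0.6187, 0.2383, 0.1658]
tool_rot: [0.001, 1.0, -0.001, -0.001]
ft_force: [-0.1, -0.3, -4.5]
grip_width: 0.0418
grasp_force: 62.9
eef_pos: [0.6203, 0.2398, 0.0431]
ft_force: [0.1, 0.3, -4.1]
```

```bash
for i in 1 2; do echo '[0,0,0,0,0,0.02,0.03,0,0,0,0,0,0.04,0.03,0,0,0,0,0,0.04,0.03]' | python3 jog.py | egrep 'eef|ft'; done
```

```text
eef_pos: [0.6187, 0.2398, 0.0373]
ft_force: [-0.8, -0.5, -4.1]
eef_pos: [0.62, 0.24, 0.035]
ft_force: [-0.9, -0.7, 3.3]
```

In the tool's units: 0.2 m is 2, -0.17 m is -1.7.

```bash
echo '[0,0,0,0,0,0,0.06,0,0,0,0,0,0,0.06,0,0,0,0,0,-0.5,0.06,0,0,0,0,0,-1,0.06,0,0,0,0,0,-1.6,0.07,0,0,0,0.5,-0.4,-1.7,0.07,0,0,0,1,-0.8,-1.7,0.07,0,0,0,1.5,-1.3,-1.7,0.07,0,0,0,2,-1.7,-1.7,0.07,0,0,0,2,-1.7,-1.7,0.07]' | python3 jog.py
cat >> h.py <<'E'
def square(c,im,guess,z,r=45,lo=150):
    "bright, colourless square near guess: centre, yaw, sides"
    g=proj(c,[*guess,z]).astype(int); hsv=cv2.cvtColor(im,cv2.COLOR_BGR2HSV)
    b=im.astype(int); m=((b.max(2)-b.min(2)<14)&(b.max(2)>lo)).astype(np.uint8)
    m=cv2.morphologyEx(m,cv2.MORPH_OPEN,np.ones((3,3)))
    n,l,s,ce=cv2.connectedComponentsWithStats(m); i=1+np.argmin([np.hypot(*(ce[k]-g))+(1e4 if s[k,4]<400 else 0) for k in range(1,n)])
    p=np.argwhere(l==i)[:,::-1]; h=cv2.convexHull(p.astype(np.int32))[:,0]
    W=np.array([ray(c,q,z)[:2] for q in h],np.float32); (cen,sz,a)=cv2.minAreaRect(W)
    print("px",g,ce[i],s[i].tolist(),"cen",np.round(cen,4),"sz",np.round(sz,4),"yaw",round(np.radians((a+45)%90-45),3))
E
python3 - <<'E'
from h import *
c=snap("wrist","w9"); im=cv2.imread("pics/w9_raw.png"); print(bot.get_obs()["eef_pos"])
g=proj(c,[.434,.070,.012]).astype(int); print(g,im[g[1],g[0]],im[g[1]+80,g[0]-100])
square(c,im,(.434,.07),.012)
E
```

```text
clock: 31.88
eef_pos: [0.4154, 0.068, 0.2031]
tool_rot: [0.001, 1.0, -0.0, -0.001]
ft_force: [0.3, 0.3, 0.2]
grip_width: 0.0699
grasp_force: 0.0
[0.41623354 0.06807767 0.20356577]
[322 227] [151 159 164] [38 43 43]
px [322 227] [322.11683849 227.49288169] [295, 201, 54, 53, 2037] cen [0.4344 0.0689] sz [0.0491 0.0488] yaw 0.246
```

```bash
echo '[0,0,-0.15,-0.18,0.01,0.4,0.07,0,0,-0.246,-0.18,0.01,1,0.07,0,0,-0.246,-0.18,0.01,1.6,0.07,0,0,-0.246,-0.18,0.01,1.9,0.07,0,0,-0.246,-0.18,0.01,2.03,0.07,0,0,-0.246,-0.18,0.01,2.03,0.07,0,0,-0.246,-0.18,0.01,2.03,0.07]' | python3 jog.py | egrep 'eef|ft'
echo '[0,0,0,0,0,0,0.03,0,0,0,0,0,0,0.03,0,0,0,0,0,0,0.03,0,0,0,0,0,0,0.03]' | python3 jog.py
```

```text
eef_pos: [0.4387, 0.0712, 0.0016]
ft_force: [0.0, -0.4, 0.5]
clock: 33.3
eef_pos: [0.4385, 0.0711, 0.0021]
tool_rot: [-0.123, 0.992, 0.0, 0.002]
ft_force: [-1.2, -0.4, 5.3]
grip_width: 0.0498
grasp_force: 61.9
```

In the tool's units: -0.16 m is -1.6, 0.1186 m is 1.186.

```bash
echo '[0,0,0,0,0,-0.6,0.03,0,0,0,0,0,-1.1,0.03,0,0,0.1,-0.4,0.2,-1.5,0.03,0,0,0.246,-0.8,0.4,-1.6,0.03,0,0,0.246,-1.3,0.7,-1.6,0.03,0,0,0.246,-1.8,0.95,-1.6,0.03,0,0,0.246,-2.22,1.186,-1.6,0.03,0,0,0.246,-2.22,1.186,-1.6,0.03,0,0,0.246,-2.22,1.186,-1.6,0.03,0,0,0.246,-2.22,1.186,-1.6,0.03]' | python3 jog.py
python3 - <<'E'
from h import *
c=snap("wrist","w10"); to([.6245,.24,.057]); print(proj(c,[.62,.24,.052]))
E
```

```text
clock: 34.55
eef_pos: [0.6227, 0.239, 0.1612]
tool_rot: [0.0, 1.0, -0.0, 0.0]
ft_force: [-1.1, -0.8, -0.9]
grip_width: 0.0502
grasp_force: 63.4
[ 1.000e-04  6.000e-04 -7.000e-04 -1.700e-03  1.000e-03  1.044e-01]
[322.2854127 227.6455816]
```

View pics/w10.png

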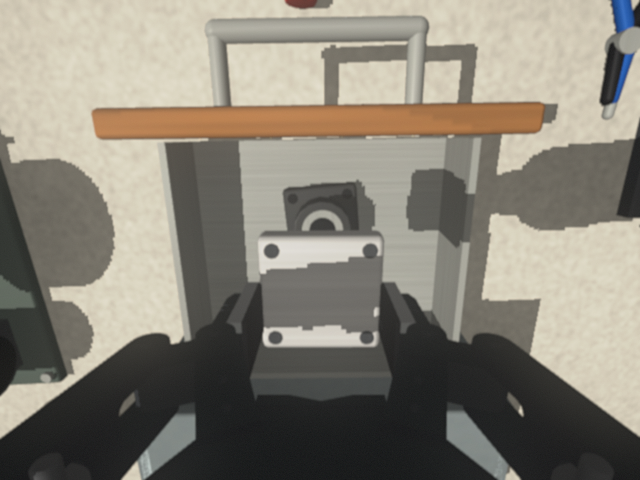

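```bash
echo '[0,0,0,-0.02,0.01,0.5,0.03,0,0,0,-0.02,0.01,0.85,0.03,0,0,0,-0.02,0.01,0.98,0.03,0,0,0,-0.02,0.01,1.03,0.03,0,0,0,-0.02,0.01,1.03,0.03,0,0,0,-0.02,0.01,1.03,0.03]' | python3 jog.py | egrep 'eef|ft'
echo '[0,0,0,0,0,0.02,0.03,0,0,0,0,0,0.04,0.03,0,0,0,0,0,0.04,0.03]' | python3 jog.py | egrep 'eef|ft'
```

```text
eef_pos: [0.6265, 0.2413, 0.0592]
ft_force: [-0.5, 0.2, -1.7]
eef_pos: [0.6259, 0.2411, 0.0542]
ft_force: [-0.8, 0.3, 3.8]
```

In the tool's units: -0.1 m is -1, -0.05 m is -0.5.

```bash
echo '[0,0,0,0,0,0,0.062,0,0,0,0,0,0,0.062,0,0,0,0,0,-0.5,0.062,0,0,0,0,0,-1,0.062,0,0,0,0.3,-0.4,-1.5,0.07,0,0,0,0.5,-1,-1.5,0.07,0,0,0,0.7,-1.6,-1.5,0.07,0,0,0,0.9,-2.2,-1.5,0.07,0,0,0,1.1,-2.8,-1.5,0.07,0,0,0,1.3,-3.4,-1.5,0.07]' | python3 jog.py |egrep 'eef|ft'
echo '[0,0,0,0.55,-3.45,0,0.07,0,0,0,0.55,-3.45,0,0.07,0,0,0,0.55,-3.45,0,0.07,0,0,0,0.55,-3.45,0,0.07,0,0,0,0.55,-3.45,0,0.07,0,0,0,0.55,-3.45,0,0.07,0,0,0,0.55,-3.45,0,0.07,0,0,0,0.55,-3.45,0,0.07]' | python3 jog.py |egrep 'eef|ft'
python3 - <<'E'
from h import *
c=snap("wrist","w11"); im=cv2.imread("pics/w11_raw.png"); print(bot.get_obs()["eef_pos"])
square(c,im,(.473,-.4476),.012)
print(ray(bot.calibration("top"),(514,240),.1)); print(proj(c,[.473,-.4476,.012]))
E
```

```text
eef_pos: [0.4975, -0.0918, 0.2034]
ft_force: [1.1, 0.2, 0.0]
eef_pos: [0.4433, -0.4345, 0.2029]
ft_force: [0.5, 0.2, 0.1]
[ 0.44359363 -0.43402423  0.20311337]
px [307 238] [307.03966731 239.1753039 ] [281, 211, 52, 55, 1563] cen [ 0.4736 -0.4509] sz [0.05   0.0489] yaw 0.417
[ 0.48952188 -0.55214964  0.1       ]
[307.62336808 238.1987975 ]
```

In the tool's units: -0.027 m is -0.27, -0.018 m is -0.18.

```bash
echo '[0,0,-0.18,-0.27,-0.18,0.4,0.066,0,0,-0.36,-0.27,-0.18,1,0.066,0,0,-0.417,-0.27,-0.18,1.6,0.066,0,0,-0.417,-0.27,-0.18,1.9,0.066,0,0,-0.417,-0.27,-0.18,2.02,0.066,0,0,-0.417,-0.27,-0.18,2.02,0.066,0,0,-0.417,-0.27,-0.18,2.02,0.066]' | python3 jog.py | egrep 'eef|ft'
echo '[0,0,0,0,0,0,0.03,0,0,0,0,0,0,0.03,0,0,0,0,0,0,0.03,0,0,0,0,0,0,0.03]' | python3 jog.py
```

```text
eef_pos: [0.4719, -0.454, 0.0037]
ft_force: [0.3, 0.3, 0.8]
clock: 39.4
eef_pos: [0.4718, -0.4544, 0.0041]
tool_rot: [-0.207, 0.978, -0.002, 0.001]
ft_force: [0.2, 1.1, 6.7]
grip_width: 0.0497
grasp_force: 62.7
```

In the tool's units: -0.06 m is -0.6, 0.32 m is 3.2.

```bash
echo '[0,0,0,0,0,-0.6,0.03,0,0,0,0,0,-1.2,0.03,0,0,0.1,-0.2,0.3,-1.7,0.03,0,0,0.28,-0.5,0.7,-1.9,0.03,0,0,0.417,-0.9,1.2,-1.9,0.03,0,0,0.417,-1.2,1.7,-1.9,0.03,0,0,0.417,-1.6,2.2,-1.9,0.03,0,0,0.417,-1.9,2.7,-1.9,0.03,0,0,0.417,-2.3,3.2,-1.9,0.03,0,0,0.417,-2.3,3.2,-1.9,0.03]' | python3 jog.py |egrep 'eef|ft|width'
python3 -c "
from h import *
to([.6185,.241,.168])"
```

```text
eef_pos: [0.5518, -0.0632, 0.192]
ft_force: [-0.1, -0.1, -1.5]
grip_width: 0.0496
[ 0.0007  0.0015  0.0071 -0.0688  0.3037  0.0243]
```

```bash
echo '[0,0,0.007,-0.12,0.55,0,0.03,0,0,0.007,-0.24,1.1,0,0.03,0,0,0.007,-0.36,1.65,0,0.03,0,0,0.007,-0.48,2.2,0,0.03,0,0,0.007,-0.6,2.75,0,0.03,0,0,0.007,-0.69,3.03,0.2,0.03,0,0,0.007,-0.69,3.03,0.2,0.03,0,0,0.007,-0.69,3.03,0.2,0.03]' | python3 jog.py |egrep 'eef|ft|width'
python3 - <<'E'
from h import *
c=snap("wrist","w12"); im=cv2.imread("pics/w12_raw.png"); to([.6185,.241,.073]); square(c,im,(.6215,.241),.064)
E
```

```text
eef_pos: [0.6201, 0.2343, 0.1715]
ft_force: [1.1, -0.5, 0.4]
grip_width: 0.0494
[-0.0003  0.0007 -0.0086  0.002   0.007   0.099 ]
px [329 233] [356.77161801 211.59471406] [249, 141, 197, 166, 10859] cen [0.6196 0.2527] sz [0.1281 0.1414] yaw 0.014
```

View pics/w12.png

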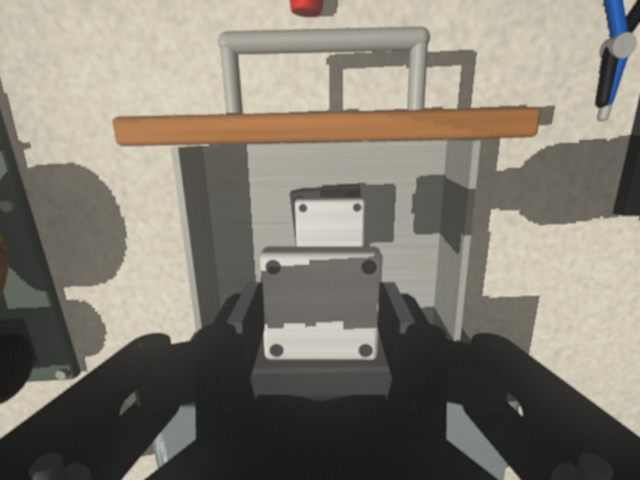

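In the tool's units: 0.007 m is 0.07, 0.002 m is 0.02.

```bash
echo '[0,0,-0.009,0.02,0.07,0.5,0.03,0,0,-0.009,0.02,0.07,0.85,0.03,0,0,-0.009,0.02,0.07,0.93,0.03,0,0,-0.009,0.02,0.07,0.95,0.03,0,0,-0.009,0.02,0.07,0.95,0.03,0,0,-0.009,0.02,0.07,0.95,0.03]' | python3 jog.py | egrep 'eef|ft'
for i in 1 2; do echo '[0,0,0,0,0,0.02,0.03,0,0,0,0,0,0.03,0.03,0,0,0,0,0,0.03,0.03]' | python3 jog.py | egrep 'eef|ft';done
```

```text
eef_pos: [0.6192, 0.2429, 0.0783]
ft_force: [0.3, 1.0, -0.4]
eef_pos: [0.6179, 0.2426, 0.0731]
ft_force: [-0.6, 0.2, -0.1]
eef_pos: [0.6179, 0.2426, 0.0701]
ft_force: [-0.3, 0.8, -0.8]
```

In the tool's units: 0.002 m is 0.02, 0.001 m is 0.01.

```bash
echo '[0,0,0,0,0,0.01,0.03,0,0,0,0,0,0.02,0.03,0,0,0,0,0,0.02,0.03]' | python3 jog.py | egrep 'eef|ft'
```

```text
eef_pos: [0.618, 0.2426, 0.0683]
ft_force: [0.1, -0.0, -0.3]
```

In the tool's units: 0.001 m is 0.01, 0.0005 m is 0.005.

```bash
echo '[0,0,0,0,0,0.005,0.03,0,0,0,0,0,0.01,0.03,0,0,0,0,0,0.01,0.03]' | python3 jog.py | egrep 'eef|ft'
```

```text
eef_pos: [0.6183, 0.2427, 0.0681]
ft_force: [-1.7, -0.3, 5.0]
```

In the tool's units: -0.275 m is -2.75, 0.218 m is 2.18.

```bash
echo '[0,0,0,0,0,0,0.062,0,0,0,0,0,0,0.062,0,0,0,0,0,-0.5,0.062,0,0,0,0,0,-1,0.062,0,0,0,0.3,-0.4,-1.35,0.065,0,0,0,0.7,-0.9,-1.35,0.065,0,0,0,1.1,-1.4,-1.35,0.065,0,0,0,1.5,-1.9,-1.35,0.065,0,0,0,1.9,-2.4,-1.35,0.065,0,0,0,2.18,-2.75,-1.35,0.065]' | python3 jog.py |egrep 'eef|ft'
echo '[0,0,0,0,0,0,0.065,0,0,0,0,0,0,0.065]' | python3 jog.py |egrep 'eef|ft'
cat >> h.py <<'E'
def ring(c,im,guess,z=.008):
    g=proj(c,[*guess,z]).astype(int); m=(im.max(2)<75).astype(np.uint8); w=60
    m[:max(g[1]-w,0)]=0; m[g[1]+w:]=0; m[:,:max(g[0]-w,0)]=0; m[:,g[0]+w:]=0
    n,l,s,ce=cv2.connectedComponentsWithStats(m); i=1+np.argmax(s[1:,4])
    h=cv2.convexHull(np.argwhere(l==i)[:,::-1].astype(np.int32))[:,0]
    W=np.array([ray(c,q,z)[:2] for q in h],np.float32); cen,r=cv2.minEnclosingCircle(W)
    print("guess px",g,s[i].tolist(),"cen",np.round(cen,4),"r",round(r,4))
E
python3 - <<'E'
from h import *
c=snap("wrist","w13"); im=cv2.imread("pics/w13_raw.png"); print(bot.get_obs()["eef_pos"]); ring(c,im,(.423,-.032))
E
```

```text
eef_pos: [0.3989, -0.0342, 0.2022]
ft_force: [-0.0, 0.1, 0.7]
eef_pos: [0.4013, -0.0328, 0.2026]
ft_force: [0.3, -0.4, 1.0]
[ 0.40149845 -0.03243761  0.20247008]
guess px [321 229] [298, 206, 46, 44, 947] cen [ 0.4216 -0.0331] r 0.0233
```

```bash
echo '[0,0,0,-0.19,-0.01,0.6,0.062,0,0,0,-0.19,-0.01,1.2,0.062,0,0,0,-0.19,-0.01,1.7,0.062,0,0,0,-0.19,-0.01,1.95,0.062,0,0,0,-0.19,-0.01,2.02,0.062,0,0,0,-0.19,-0.01,2.02,0.062,0,0,0,-0.19,-0.01,2.02,0.062]' | python3 jog.py | egrep 'eef|ft'
echo '[0,0,0,0,0,0.01,0.062,0,0,0,0,0,0.02,0.062,0,0,0,0,0,0.02,0.062]' | python3 jog.py | egrep 'eef|ft'
```

```text
eef_pos: [0.4212, -0.0336, 0.0014]
ft_force: [0.7, -0.5, 0.2]
eef_pos: [0.4198, -0.0339, -0.0014]
ft_force: [-0.0, -0.6, -0.3]
```

In the tool's units: -0.08 m is -0.8, -0.03 m is -0.3.

```bash
echo '[0,0,0,0,0,0,0.03,0,0,0,0,0,0,0.03,0,0,0,0,0,0,0.03,0,0,0,0,0,0,0.03]' | python3 jog.py
echo '[0,0,0,0,0,-0.3,0.03,0,0,0,0,0,-0.8,0.03,0,0,0,0,0,-0.8,0.03]' | python3 jog.py
```

```text
clock: 47.25
eef_pos: [0.4197, -0.0339, -0.001]
tool_rot: [-0.001, 1.0, -0.0, 0.0]
ft_force: [-2.3, -0.2, 7.1]
grip_width: 0.0446
grasp_force: 60.4
clock: 47.62
eef_pos: [0.4229, -0.0341, 0.0817]
tool_rot: [-0.001, 1.0, -0.0, 0.004]
ft_force: [0.3, -0.3, -1.0]
grip_width: 0.0444
grasp_force: 61.8
```

In the tool's units: 0.277 m is 2.77, -0.197 m is -1.97.

```bash
echo '[0,0,0,-0.1,0,-0.5,0.03,0,0,0,-0.3,0.3,-1,0.03,0,0,0,-0.6,0.8,-1,0.03,0,0,0,-1,1.3,-1,0.03,0,0,0,-1.4,1.8,-1,0.03,0,0,0,-1.7,2.3,-1,0.03,0,0,0,-1.97,2.77,-1,0.03,0,0,0,-1.97,2.77,-1,0.03,0,0,0,-1.97,2.77,-1,0.03,0,0,0,-1.97,2.77,-1,0.03]' | python3 jog.py |egrep 'eef|ft|width'
python3 - <<'E'
from h import *
c=snap("wrist","w14"); im=cv2.imread("pics/w14_raw.png"); to([.6193,.2427,.08]); print(proj(c,[.6213,.2427,.076]))
E
```

```text
eef_pos: [0.6155, 0.2422, 0.1783]
ft_force: [0.6, 0.1, 0.4]
grip_width: 0.0447
[-0.0002 -0.0001  0.0005 -0.0036  0.0005  0.0987]
[321.65065119 241.14310328]
```

In the tool's units: 0.1 m is 1, 0.097 m is 0.97.

```bash
echo '[0,0,0,-0.02,0,0.5,0.03,0,0,0,-0.02,0,0.85,0.03,0,0,0,-0.02,0,0.97,0.03,0,0,0,-0.02,0,1,0.03,0,0,0,-0.02,0,1,0.03,0,0,0,-0.02,0,1,0.03]' | python3 jog.py | egrep 'eef|ft'
for i in 1 2; do echo '[0,0,0,0,0,0.01,0.03,0,0,0,0,0,0.02,0.03,0,0,0,0,0,0.02,0.03]' | python3 jog.py | egrep 'eef|ft';done
```

```text
eef_pos: [0.6192, 0.2441, 0.0803]
ft_force: [-0.7, 0.9, 0.2]
eef_pos: [0.6179, 0.2437, 0.0762]
ft_force: [0.7, -0.4, -0.7]
eef_pos: [0.6183, 0.2437, 0.0751]
ft_force: [-0.8, -0.5, 4.3]
```

```bash
echo '[0,0,0,0,0,0,0.062,0,0,0,0,0,0,0.062,0,0,0,0,0,-0.5,0.062,0,0,0,0,0,-1,0.062,0,0,0,0.1,-0.4,-1.3,0.062,0,0,0,0.3,-1,-1.3,0.062,0,0,0,0.5,-1.6,-1.3,0.062,0,0,0,0.7,-2.2,-1.3,0.062,0,0,0,0.9,-2.8,-1.3,0.062,0,0,0,1.1,-3.4,-1.3,0.062]' | python3 jog.py |egrep 'eef|ft'
echo '[0,0,0,0.3,-0.55,0,0.062,0,0,0,0.5,-1.1,0,0.062,0,0,0,0.7,-1.65,0,0.062,0,0,0,0.8,-2.2,0,0.062,0,0,0,0.88,-2.58,0,0.062,0,0,0,0.88,-2.58,0,0.062,0,0,0,0.88,-2.58,0,0.062,0,0,0,0.88,-2.58,0,0.062]' | python3 jog.py |egrep 'eef|ft'
python3 - <<'E'
from h import *
c=snap("wrist","w15"); im=cv2.imread("pics/w15_raw.png"); print(bot.get_obs()["eef_pos"]); ring(c,im,(.4426,-.354))
E
```

```text
eef_pos: [0.5091, -0.0948, 0.2042]
ft_force: [1.7, -0.4, 0.5]
eef_pos: [0.4228, -0.3501, 0.2042]
ft_force: [-0.2, -0.3, 0.1]
[ 0.4229183  -0.35008878  0.20436647]
guess px [316 227] [293, 204, 45, 44, 943] cen [ 0.4411 -0.3563] r 0.0232
```

```bash
echo '[0,0,0,-0.18,-0.06,0.6,0.062,0,0,0,-0.18,-0.06,1.2,0.062,0,0,0,-0.18,-0.06,1.7,0.062,0,0,0,-0.18,-0.06,1.95,0.062,0,0,0,-0.18,-0.06,2.03,0.062,0,0,0,-0.18,-0.06,2.06,0.062,0,0,0,-0.18,-0.06,2.06,0.062,0,0,0,-0.18,-0.06,2.06,0.062]' | python3 jog.py | egrep 'eef|ft'
echo '[0,0,0,0,0,0,0.03,0,0,0,0,0,0,0.03,0,0,0,0,0,0,0.03,0,0,0,0,0,0,0.03]' | python3 jog.py
echo '[0,0,0,0,0,-0.5,0.03,0,0,0,0,0,-1.1,0.03,0,0,0,-0.1,0.5,-1.7,0.03,0,0,0,-0.25,1,-1.9,0.03,0,0,0,-0.4,1.5,-1.9,0.03,0,0,0,-0.55,2,-1.9,0.03,0,0,0,-0.7,2.5,-1.9,0.03,0,0,0,-0.85,3,-1.9,0.03,0,0,0,-0.85,3,-1.9,0.03]' | python3 jog.py
python3 -c "
from h import *
to([.62,.2437,.18])"
```

```text
eef_pos: [0.4414, -0.3579, -0.0003]
ft_force: [0.4, 0.7, -1.1]
clock: 54.22
eef_pos: [0.4413, -0.3579, -0.0002]
tool_rot: [-0.001, 1.0, -0.001, 0.001]
ft_force: [-0.9, 0.8, 5.2]
grip_width: 0.0444
grasp_force: 61.0
clock: 55.35
eef_pos: [0.5256, -0.0537, 0.1885]
tool_rot: [-0.004, 1.0, 0.0, 0.0]
ft_force: [-0.2, -0.5, -0.5]
grip_width: 0.0446
grasp_force: 61.5
[ 0.0005  0.0007  0.0081 -0.0968  0.2967  0.0087]
```

In the tool's units: 0.296 m is 2.96, 0.25 m is 2.5.

```bash
echo '[0,0,0.008,-0.15,0.5,0,0.03,0,0,0.008,-0.3,1,0,0.03,0,0,0.008,-0.45,1.5,0,0.03,0,0,0.008,-0.65,2,0,0.03,0,0,0.008,-0.8,2.5,0,0.03,0,0,0.008,-0.96,2.96,0,0.03,0,0,0.008,-0.96,2.96,0,0.03,0,0,0.008,-0.96,2.96,0,0.03,0,0,0.008,-0.96,2.96,0,0.03]' | python3 jog.py |egrep 'eef|ft|width'
python3 - <<'E'
from h import *
c=snap("wrist","w16"); im=cv2.imread("pics/w16_raw.png"); to([.6205,.2437,.09]); ring(c,im,(.6205,.2437),.084)
E
```

```text
eef_pos: [0.6202, 0.2373, 0.1886]
ft_force: [-0.5, -0.3, 0.3]
grip_width: 0.0442
[-0.0002  0.0002 -0.008  -0.0002  0.0063  0.0988]
guess px [329 233] [269, 203, 112, 90, 4013] cen [0.6461 0.2399] r 0.0492
```

View pics/w16.png

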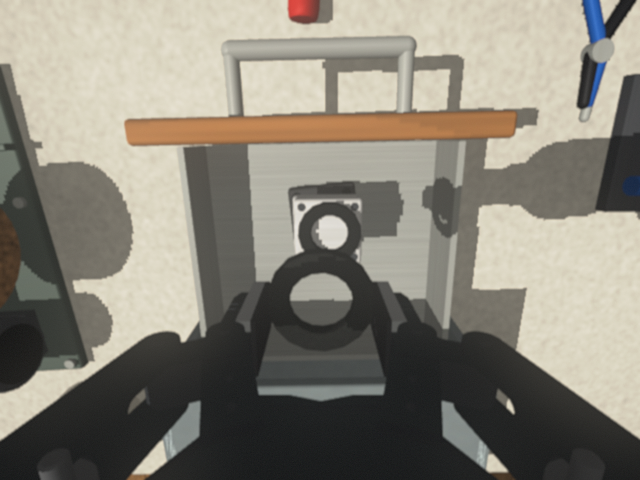

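In the tool's units: 0.1 m is 1, 0.097 m is 0.97.

```bash
echo '[0,0,-0.008,0,0.05,0.5,0.03,0,0,-0.008,0,0.05,0.85,0.03,0,0,-0.008,0,0.05,0.97,0.03,0,0,-0.008,0,0.05,1,0.03,0,0,-0.008,0,0.05,1,0.03,0,0,-0.008,0,0.05,1,0.03]' | python3 jog.py | egrep 'eef|ft'
for i in 1 2; do echo '[0,0,0,0,0,0.01,0.03,0,0,0,0,0,0.02,0.03,0,0,0,0,0,0.02,0.03]' | python3 jog.py | egrep 'eef|ft';done
```

```text
eef_pos: [0.6214, 0.2445, 0.0902]
ft_force: [-0.4, -0.1, -0.4]
eef_pos: [0.6201, 0.2442, 0.0862]
ft_force: [0.3, 0.9, -0.0]
eef_pos: [0.6201, 0.2441, 0.0841]
ft_force: [-0.9, 0.6, -0.4]
```

In the tool's units: 0.001 m is 0.01, 0.0005 m is 0.005.

```bash
echo '[0,0,0,0,0,0.005,0.03,0,0,0,0,0,0.01,0.03,0,0,0,0,0,0.01,0.03]' | python3 jog.py | egrep 'eef|ft'
```

```text
eef_pos: [0.6203, 0.2442, 0.0839]
ft_force: [-1.2, -0.9, 4.1]
```

In the tool's units: -0.12 m is -1.2, -0.05 m is -0.5.

```bash
echo '[0,0,0,0,0,0,0.062,0,0,0,0,0,0,0.062,0,0,0,0,0,-0.5,0.062,0,0,0,0,0,-1,0.062,0,0,0,0.3,0,-1.2,0.062,0,0,0,0.3,0,-1.2,0.062,0,0,0,0.3,0,-1.2,0.062]' | python3 jog.py |egrep 'clock|eef|ft'
python3 - <<'E'
from h import *
c=snap("wrist","w17"); im=cv2.imread("pics/w17_raw.png"); m=(im.max(2)<75).astype(np.uint8)
g=proj(c,[.6205,.2437,.092]).astype(int); print(g); x=m[g[1]-60:g[1]+60,g[0]-60:g[0]+60][::5,::5]
for r in x: print("".join(".#"[v] for v in r))
to([.46,.24,.08])
E
```

```text
clock: 59.28
eef_pos: [0.5902, 0.244, 0.2027]
ft_force: [-0.6, -0.6, 0.7]
[320 267]
........................
..............###.......
......############......
......#...########......
........................
........................
...........###..........
.........#########......
........#########.......
........###....###......
.......###......##......
.......##.......###.....
.......##.......##......
.......###......##......
.......####...####......
........##########......
.........########.......
...........####.........
........................
........................
........................
........................
........................
........................
[-0.0008 -0.0015  0.0021  0.1299 -0.0035  0.1222]
```

```bash
echo '[0,0,0,0.5,-0.03,0,0.03,0,0,0,1,-0.03,0,0.0,0,0,0,1.35,-0.03,0,0.0,0,0,0,1.35,-0.03,0.2,0.0,0,0,0,1.35,-0.03,0.7,0.0,0,0,0,1.35,-0.03,1.2,0.0,0,0,0,1.35,-0.03,1.2,0.0,0,0,0,1.35,-0.03,1.2,0.0]' | python3 jog.py
echo '[0,0,0,-0.04,0,0,0,0,0,0,-0.08,0,0,0,0,0,0,-0.12,0,0,0,0,0,0,-0.16,0,0,0,0,0,0,-0.2,0,0,0,0,0,0,-0.24,0,0,0,0,0,0,-0.28,0,0,0]' | python3 jog.py|egrep 'eef|ft'
```

```text
clock: 60.32
eef_pos: [0.4561, 0.2411, 0.084]
tool_rot: [-0.001, 1.0, 0.0, 0.0]
ft_force: [0.6, -0.1, 0.5]
grip_width: -0.0003
grasp_force: 0.0
eef_pos: [0.4828, 0.2408, 0.0831]
ft_force: [-0.9, 0.9, 0.5]
```

```bash
for i in 1 2; do echo '[0,0,0,-0.06,0,0,0,0,0,0,-0.13,0,0,0,0,0,0,-0.2,0,0,0,0,0,0,-0.28,0,0,0,0,0,0,-0.36,0,0,0,0,0,0,-0.44,0,0,0,0,0,0,-0.52,0,0,0,0,0,0,-0.6,0,0,0,0,0,0,-0.67,0,0,0,0,0,0,-0.72,0,0,0]' | python3 jog.py|egrep 'eef|ft'; done
```

```text
eef_pos: [0.5558, 0.241, 0.0833]
ft_force: [-1.3, 1.3, 0.9]
eef_pos: [0.6278, 0.2411, 0.0833]
ft_force: [-2.0, 0.9, 0.5]
```

Run:
```python
from h import *
c=snap("wrist","w18"); c2=snap("top","t18"); print(bot.get_obs()["eef_pos"],bot.get_obs()["ft_force"])
im=cv2.imread("pics/t18_raw.png"); h=cv2.cvtColor(im,cv2.COLOR_BGR2HSV)
im0=cv2.imread("pics/top0.png"); h0=cv2.cvtColor(im0,cv2.COLOR_BGR2HSV)
for H in(h0,h):
    m=cv2.inRange(H,(5,120,60),(18,255,255))[140:260,150:260]; p=np.argwhere(m); print(len(p),p.mean(0)+[140,150],np.percentile(p[:,0],[2,98])+140)
```

```text
[0.62831073 0.24081349 0.08330165] [ 0.68436425 -0.18961406  0.33600286]
583 [159.04116638 205.82504288] [156. 162.]
296 [162.5472973  229.73310811] [159.  167.1]
```

```bash
for i in 1 2; do echo '[0,0,0,-0.03,0,0,0,0,0,0,-0.06,0,0,0,0,0,0,-0.08,0,0,0,0,0,0,-0.08,0,0,0]' | python3 jog.py|egrep 'eef|ft'; done
```

```text
eef_pos: [0.6356, 0.2411, 0.0833]
ft_force: [0.4, -0.6, -0.9]
eef_pos: [0.6432, 0.2412, 0.0832]
ft_force: [-1.5, -0.7, 0.2]
```

```bash
for i in 1 2 3; do echo '[0,0,0,-0.01,0,0,0,0,0,0,-0.02,0,0,0,0,0,0,-0.03,0,0,0,0,0,0,-0.03,0,0,0]' | python3 jog.py|egrep 'eef|ft'; done
```

```text
eef_pos: [0.6433, 0.2412, 0.0832]
ft_force: [-9.3, -0.9, 5.5]
eef_pos: [0.6434, 0.2412, 0.0831]
ft_force: [-16.9, -1.5, 9.1]
eef_pos: [0.6435, 0.2412, 0.0831]
ft_force: [-23.5, -1.1, 12.7]
```

In the tool's units: 0.31 m is 3.1, 0.29 m is 2.9.

```bash
echo '[0,0,0,0.1,0,0,0,0,0,0,0.3,0,0,0,0,0,0,0.6,0,-0.4,0,0,0,0,1.1,0,-1,0,0,0,0,1.6,0,-1.5,0,0,0,0,2.1,0.4,-1.5,0,0,0,0,2.5,0.8,-1.5,0,0,0,0,2.9,1.2,-1.5,0,0,0,0,3.1,1.4,-1.5,0,0,0,0,3.1,1.4,-1.5,0]' | python3 jog.py|egrep 'clock|eef|ft'
python3 - <<'E'
from h import *
c=snap("top","t19"); a=cv2.imread("pics/top0.png"); b=cv2.imread("pics/t19_raw.png")
d=cv2.absdiff(a,b).max(2); d[300:]=0
n,l,s,ce=cv2.connectedComponentsWithStats((cv2.GaussianBlur(d,(3,3),0)>25).astype(np.uint8))
for i in range(1,n):
    if s[i,4]>12: print(np.round(ce[i]),s[i].tolist())
print("bearing exp",proj(c,[.545,-.246,.028]))
h=cv2.cvtColor(b,cv2.COLOR_BGR2GRAY); u,v=proj(c,[.545,-.246,.028]).astype(int); print(h[v-14:v+15:2,u-14:u+15:2])
for H in(a,b):
    m=cv2.inRange(cv2.cvtColor(H,cv2.COLOR_BGR2HSV),(5,120,60),(18,255,255))[140:260,150:260]; p=np.argwhere(m); print(len(p),p.mean(0)+[140,150])
E
```

```text
clock: 67.55
eef_pos: [0.3411, 0.3828, 0.234]
ft_force: [1.1, 0.4, 0.4]
[169. 156.] [160, 155, 24, 3, 44]
[196. 156.] [191, 155, 12, 2, 23]
[221. 155.] [206, 154, 38, 3, 64]
[206. 161.] [161, 159, 89, 7, 220]
[378. 173.] [376, 161, 4, 26, 64]
[387. 175.] [385, 160, 5, 34, 84]
[145. 172.] [140, 171, 12, 3, 26]
[242. 173.] [230, 170, 25, 7, 85]
[155. 177.] [141, 176, 25, 3, 59]
[174. 177.] [171, 176, 10, 3, 16]
[284. 188.] [271, 177, 28, 24, 494]
[193. 181.] [184, 181, 22, 2, 39]
[220. 181.] [211, 180, 17, 3, 25]
[189. 191.] [167, 188, 44, 6, 200]
[452. 217.] [441, 208, 22, 18, 310]
[397. 224.] [394, 219, 5, 11, 19]
[379. 228.] [377, 222, 7, 12, 34]
[470. 250.] [467, 241, 9, 18, 91]
[ 79. 276.] [3, 243, 143, 58, 2451]
[455. 255.] [449, 244, 14, 22, 132]
[429. 264.] [419, 255, 21, 19, 271]
[263. 271.] [259, 261, 10, 20, 93]
[310. 272.] [301, 263, 20, 19, 258]
[ 24. 291.] [2, 281, 39, 19, 454]
[ 70. 291.] [68, 288, 5, 6, 14]
bearing exp [390.06755589 224.63629943]
[[59 59 59 60 59 60 60 60 60 61 61 62 60 61 63]
 [59 58 60 66 61 58 53 57 53 51 55 58 60 60 68]
 [54 54 54 60 56 56 55 51 42 40 36 34 34 36 44]
 [38 37 40 53 55 59 64 65 60 57 58 58 58 59 62]
 [60 60 58 54 69 86 86 86 88 80 62 62 62 63 62]
 [60 60 42 55 93 57 58 58 47 81 95 65 62 62 62]
 [58 42 31 85 59 85 66 58 78 56 88 75 61 63 62]
 [46 26 39 86 60 88 35 26 47 76 67 88 61 62 62]
 [44 26 38 85 57 86 56 28 41 79 68 91 61 63 63]
 [46 26 32 82 59 81 69 50 78 65 83 84 62 63 63]
 [56 30 24 53 83 48 63 73 55 63 89 66 62 63 64]
 [60 46 28 28 53 78 78 70 83 85 66 61 63 63 63]
 [61 61 55 40 41 45 56 61 60 60 61 62 62 63 64]
 [61 60 61 61 61 62 61 61 62 63 63 63 63 63 63]
 [59 59 59 58 58 58 58 58 57 56 56 54 52 53 56]]
583 [159.04116638 205.82504288]
594 [157.34511785 205.53198653]
```

```bash
python3 -c "
from workcell import bot
print(bot.job_done())"
```

```text
the job is handed in; nothing more can be done
None
```

The right-hand wheel is the loose one, and the job is handed in at about 68 s: the bearing lies flat on the front of its base plate, and the drawer is shut against its stop on one stack of the spares I found (the one casting, two covers, two gaskets).

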